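Sort moulded feet into the organiser with the turning cap

ROBOT

A 6-joint arm with a two-finger parallel gripper is mounted at the origin on the work surface; the furniture and walls round the work are solid. World frame = base frame: x ahead of the robot, y to its left, z up, the work surface at z = 0. Lengths are in m, angles in degrees, forces in N, time in s.
With the tool pointing down it reaches from about 0.325 to 0.775 m from the base axis. Payload 5.5 kg.
Tool frame: the origin (TCP) lies at the centre of the arm's flange, where the gripper is bolted on; the fingertips stand 182 mm ahead of it and the grasp point (between the pads) lies 163 mm ahead of it; z points along the fingers, y is the direction in which the jaws open and shut (so a half turn about z gives the same grasp; the last joint's range is limited). The gripper opens to 88 mm and grips with 3 to 60 N. Pads are 20 mm wide; open, the fingers measure 115 mm over their backs; the gripper's body (75 mm by 178 mm) begins 61 mm behind the grasp point.
Start: joints at [62.069, 5.22, 70.514, -0, 104.267, -3.249], TCP at [0.251, 0.545, 0.405] pointing down, gripper open.
Joint ranges: [-164.24, 164.24], [-49.07, 125.15], [9.68, 141.18], [-86.29, 266.29], [3.28, 154.24], [-151.56, 151.56]. Speed limits (degrees/s): [147.25, 147.25, 172.46, 180, 180, 180].

INTERFACE

Orientations are given as [roll, pitch, yaw] about the fixed x, y, z axes, in that order (R = Rz(yaw) Ry(pitch) Rx(roll)).
In Python, from station import r gives the robot as it stands. The module is installed in compiled form; this text tells all that it offers. Calls block until the motion is done:
- r.reach(position, orientation): joint-space move of the TCP to a pose.
- r.servo_line(position, rotation=None, speed=0.15): straight line of the TCP; rotation=None keeps the orientation; speed is the mean speed in m/s.
- r.move_joints(angles): joint-space move.
- r.let_go() and r.grab(squeeze=None): open the fingers fully, or close them until they stop; squeeze is the grip in N (None keeps the last).
- r.wait(seconds).
- r.inverse_kinematics(position, orientation): joint angles nearest the present ones, or None.
- r.sense(): the state.
- r.snapshot(name): name is "side" or "top" or "wrist"; returns a dict with "frame" (480x640x3 uint8, red, green, blue), "fx", "fy", "cx", "cy" (pixels), "R" (3x3) and "t" (3): a world point X has camera coordinates R X + t. Camera axes: x right, y down, z forward; pixel columns grow to the right and rows downward; lengths in m; the calibration is good to about 2 mm. A picture is of the moment at which its call begins. There is no depth.
A pose or a line that the arm cannot do raises r.IKError and nothing moves.
- r.hand_in(): hands the job in, once; it reports no verdict.
The state is a dict: "clock": time; "joints": joint angles; "joint_vel": joint speeds; "joint_torque": joint torques, N m; "tcp_pos": TCP position; "orientation": TCP orientation; "contact_force": force on the tool from outside, world axes, zero at the start; "torque": the same for the moment, N m; "opening": finger opening in m.
Only numpy, scipy, OpenCV 4.12 (cv2) and the standard library are available. Lean on these libraries where they do the work, as an engineer would, in place of code of your own. Each camera call takes 0.05 s, during which the arm holds its last target. There are 200 camera calls.

TASK

Clear all the finished frame feet out of the moulding press's catch tray into the round organiser: turn its cap by the grip bar so that the opening stands over a compartment, and drop each foot into the compartment whose post shows its shape, round or square. When every foot is in, turn the cap until its opening lies wholly over the closed white quarter. Leave the marker pen beside the organiser and the two ink jars left of the tray where they are.

Things in the scene. Friction and masses are not known exactly. Their poses are not given: they have to be found in the camera images.
- organiser_center (a point): centre, on the table, of the fixed round organiser: a grey drum 208 mm across, 70 mm tall, split by radial walls 4 mm thick into four quarters round a 60 mm hub: three open compartments (floor 6 mm above the table, outer wall at radius 100 mm) and one closed quarter, solid white. x axis: along the closed quarter's middle; compartment middles at 90, 180, 270 degrees. Any yaw
- park (a point): middle of the closed quarter, 64 mm from the organiser's centre, 78 mm above the table (level with the cap); a white rib on the drum's outside marks this quarter
- cap_opening (a point): middle of the only opening in the organiser's metal cap (208 mm across, 6 mm thick), 64 mm from the centre, at its top face, 77.5 mm above the table. A 64 degree sector, radius 34 to 94 mm; x axis points outward through its middle. The cap turns endlessly either way about the drum's vertical axis, friction 0.06 N m, stays where left, does not lift off
- cap_grip (a point): centre of the black upright grip bar on the middle of the cap, on the turning axis: 56 mm long along its x axis (which points to the opening), 14 mm wide along y, from 78 to 108 mm above the table; this point is 94 mm above the table
- sample_round: fixed white post, 24 x 24 mm, 58 mm tall, against the drum, 118 mm from its centre at the middle of a compartment, with a small round stepped sample on top (70 mm in all): the compartment behind it is for round feet. Origin: underside. Which compartment has which post changes
- sample_square: as sample_round, with a small square block on top: the compartment behind it is for square feet
- sample_cross: as sample_round, with a small cross on top: its compartment is for cross feet, of which there are none today
- press: fixed moulding press and catch tray. Origin: under the tray's centre, on the table. Steel tray 190 mm (x) by 270 mm (y), floor 4 mm above the table, lip up to 10 mm above the table at the side edges and across it at x = -93 and +45 mm; beyond, the housing, 220 mm wide, up to 134 mm tall, from x = +93 to +167 mm, with a chute plate from x = +47 mm, 9 to 35 mm high
- round_1_center (a point): centre of a dark round screen-frame foot (may be absent): 26 mm tall, a flange 38 mm across and 8 mm tall at the bottom with a body 30 mm across above it; z axis points from flange to top; 28 to 56 g; starts standing in the tray
- round_2_center (a point): centre of a dark round screen-frame foot (may be absent): 26 mm tall, a flange 38 mm across and 8 mm tall at the bottom with a body 30 mm across above it; z axis points from flange to top; 28 to 56 g; starts standing in the tray
- round_3_center (a point): centre of a dark round screen-frame foot (may be absent): 26 mm tall, a flange 38 mm across and 8 mm tall at the bottom with a body 30 mm across above it; z axis points from flange to top; 28 to 56 g; starts standing in the tray
- square_1_center (a point): centre of a dark square screen-frame foot (may be absent): a block 30 x 30 mm, 26 mm tall (z axis), sides along its x and y axes; 28 to 56 g; starts standing in the tray
- square_2_center (a point): centre of a dark square screen-frame foot (may be absent): a block 30 x 30 mm, 26 mm tall (z axis), sides along its x and y axes; 28 to 56 g; starts standing in the tray
- square_3_center (a point): centre of a dark square screen-frame foot (may be absent): a block 30 x 30 mm, 26 mm tall (z axis), sides along its x and y axes; 28 to 56 g; starts standing in the tray
- ink_jar_navy: bystander: ink jar, dark blue lid, 74 mm across, 85 mm tall, left of the tray; origin at its underside
- ink_jar_black: bystander: ink jar, black lid, 74 mm across, 85 mm tall, left of the tray; origin at its underside
- marker_a: bystander: black marker pen, 136 mm long, 16 mm thick, lying between tray and organiser; origin at its underside

How it is judged (in metres and radians):
On the way:
1. every foot is in the compartment for its shape (height (world z) of each of round_1_center, round_2_center, round_3_center, square_1_center, square_2_center, square_3_center below 0.068 m and horizontal distance between each of round_1_center, round_2_center, round_3_center, square_1_center, square_2_center, square_3_center and organiser_center below 0.096 m and horizontal distance between each of round_1_center, round_2_center, round_3_center and sample_round below 0.091 m and horizontal distance between each of square_1_center, square_2_center, square_3_center and sample_square below 0.091 m), for 0.3 s.
At the end, for the whole second after the job is handed in: Every foot that is present lies inside the organiser, below the cap, in the compartment behind the post with its shape (any way up), at rest; the middle of the cap's opening is within 14 mm of the middle of the closed quarter (all of step 1 and horizontal distance between cap_opening and park below 0.014 m and linear speed of each of round_1, round_2, round_3, square_1, square_2, square_3 below 0.02 m/s); the robot touches nothing.
It fails at once if the pen or one of the two jars is moved more than 50 mm (distance of any of ink_jar_navy, ink_jar_black, marker_a from where it was at the start of the episode above 0.05 m).
Of round_1, round_2, round_3 only 2 to 3 are there at a start; the rules pass over those that are not, and their reading is None.
Of square_1, square_2, square_3 only 2 to 3 are there at a start; the rules pass over those that are not, and their reading is None.
At some moment in a run one of round_1, round_2, round_3, square_1, square_2, square_3 may be knocked a few centimetres aside while the robot is not near it.
Once in a run the grip may slacken for a moment while it holds something.
It also fails if it takes over 210 s, if anything falls off the work surface, if the arm or the gripper's body presses on something with over 40 N, if the wrist force passes 120 N, or if a joint passes its speed limit or range.

## Working session

There is one attempt and no reset: what is moved stays moved. The work goes in short steps, each a Python script; the robot and the scene stay as the last script left them, time stands still between calls to the robot, and variables do not carry over. Pictures are saved under pics/ and viewed, about 12 in all and at most 16, crops included, and the job is handed in when it is done.

```bash
mkdir -p pics; ls; python3 - <<'E'
from station import r
import cv2,numpy as np
for n in("top","side"):
    s=r.snapshot(n); cv2.imwrite(f"pics/{n}0.png",s["frame"][:,:,::-1])
    np.savez(f"pics/{n}0.npz",**s); print(n,s["fx"],s["cx"],s["cy"],np.round(s["R"],3).tolist(),np.round(s["t"],3), np.round(-s["R"].T@s["t"],3))
print(r.sense())
E
```

```text
pics
top 561.1074385126943 314.69047151646254 246.79211817400724 [[-0.031, -1.0, -0.001], [-0.974, 0.031, -0.225], [0.225, -0.006, -0.974]] [0.102 0.552 1.234] [0.263 0.092 1.326]
side 539.9875646267535 321.0334849219899 241.26430927750235 [[-0.999, 0.049, -0.011], [0.035, 0.527, -0.849], [-0.036, -0.849, -0.528]] [ 5.510e-01 -1.000e-03  1.308e+00] [0.597 1.084 0.695]
{'clock': 0.1, 'joints': array([ 6.20668223e+01,  5.25863927e+00,  7.05762940e+01,  3.49899744e-04,
        1.04266445e+02, -3.24976240e+00]), 'joint_vel': array([-0.05040278, -0.07486149, -0.2231658 , -0.07392374,  0.00380468,
        0.00093548]), 'joint_torque': array([ 2.15290973e-03, -4.47858703e+01, -4.07571316e+01,  6.99667633e-02,
        2.84165936e-02, -1.09587197e-04]), 'tcp_pos': array([0.25059659, 0.54521581, 0.40360834]), 'orientation': array([-1.79898804e+02, -6.08571436e-03,  1.55316665e+02]), 'contact_force': array([ 0.12746538, -0.33790515,  0.26586948]), 'torque': array([-0.01066648,  0.00755811, -0.00356352]), 'opening': 0.08741206735403016}
```

View pics/top0.png

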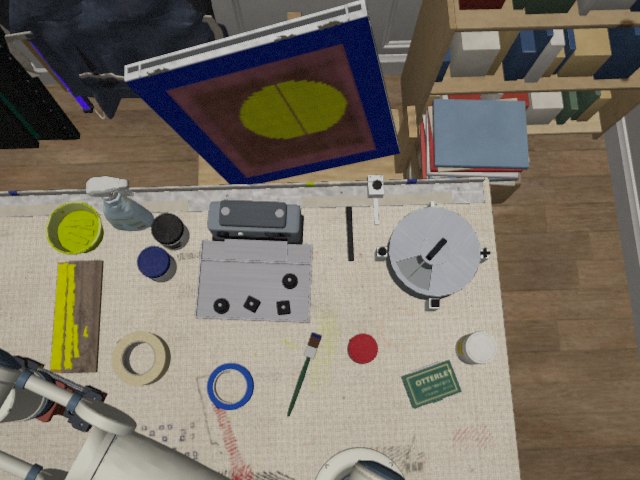

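View pics/side0.png

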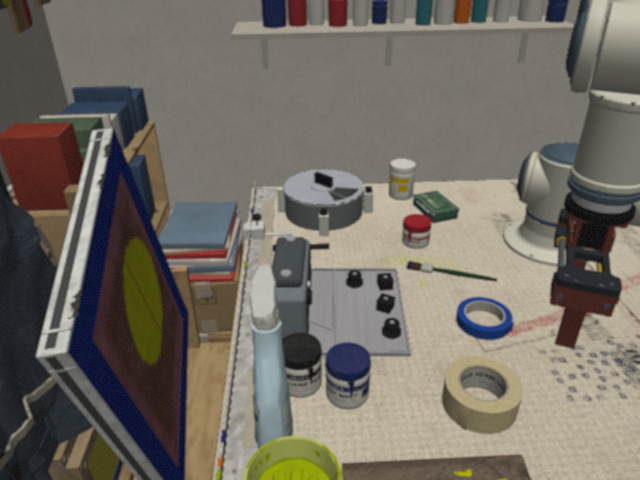

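The top view shows 4 feet in the tray: round ones near (290,282) and (222,305), square ones near (252,304) and (284,308). The organiser is at about (434,252), with its opening towards (415,272) and posts at (382,252), (434,302) and (486,253). The pen is at (350,233). The side view agrees. Next I'll zoom in on both areas.

```bash
python3 - <<'E'
import cv2,numpy as np
a=cv2.imread("pics/top0.png")
x=cv2.resize(a[190:330,185:325],(560,560),interpolation=cv2.INTER_CUBIC)
y=cv2.resize(a[185:325,365:505],(560,560),interpolation=cv2.INTER_CUBIC)
cv2.imwrite("pics/c0.png",cv2.resize(np.hstack([x,y]),(800,400)))
E
```

```text
(no output)
```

View pics/c0.png

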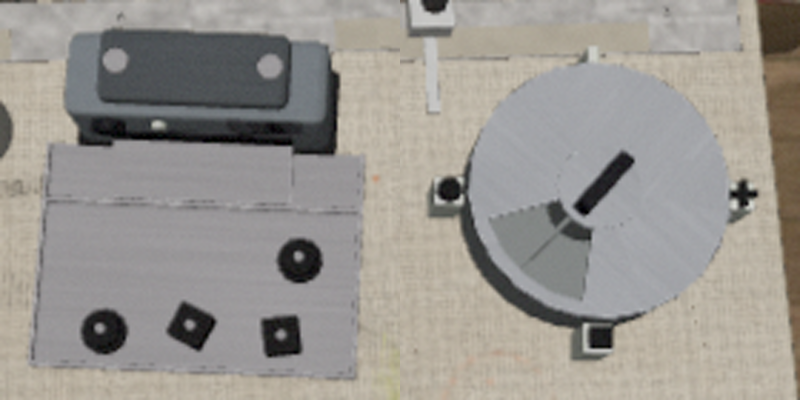

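The crop settles the layout. The round post is on the left at crop (449,190), the square post at the bottom (600,336), the cross post on the right (742,194) and the closed-quarter rib at the top (592,55). The opening points lower left. Now I'll turn these into positions.

```bash
cat > h.py <<'E'
from station import r
import numpy as np, cv2
def unproj(s,u,v,z):
    d=s["R"].T@np.array([(u-s["cx"])/s["fx"],(v-s["cy"])/s["fy"],1]); c=-s["R"].T@s["t"]
    return (c+d*(z-c[2])/d[2])[:2]
def proj(s,X):
    p=s["R"]@np.asarray(X,float)+s["t"]; return np.array([s["fx"]*p[0]/p[2]+s["cx"],s["fy"]*p[1]/p[2]+s["cy"]])
def blobs(s,box=None,thr=60,amin=30):
    "dark blobs: centroid px, area, min-area-rect angle"
    g=s["frame"].max(2); m=(g<thr).astype(np.uint8)
    if box: k=np.zeros_like(m); u0,v0,u1,v1=box; k[v0:v1,u0:u1]=1; m*=k
    cs,_=cv2.findContours(m,cv2.RETR_EXTERNAL,cv2.CHAIN_APPROX_NONE)
    return [(c,cv2.contourArea(c)) for c in cs if cv2.contourArea(c)>amin]
E
python3 - <<'E'
import sys; sys.argv
from h import *
s=dict(np.load("pics/top0.npz"))
U=lambda x,y:(185+x/2.857 if x<400 else 365+(x-400)/2.857, (190 if x<400 else 185)+y/2.857)
for n,x,y,z in[("rpost",449,188,.07),("xpost",742,194,.07),("spost",600,336,.07),("rib",592,58,.07),("barA",584,209,.108),("barB",626,155,.108),("cap l",468,190,.078),("cap r",729,190,.078),("cap t",598,63,.078),("cap b",598,318,.078),
 ("tray BL",32,362,.01),("tray BR",355,377,.01),("tray TR",365,155,.01),("houseTL",70,35,.134),("houseTR",330,42,.134)]:
    print(n,np.round(unproj(s,*U(x,y),z),4))
for c,a in blobs(s,(195,262,315,325)):
    (u,v),wh,an=cv2.minAreaRect(c); print("foot",np.round((u,v),1),a,np.round(wh,1),an,np.round(unproj(s,u,v,.02),4))
for c,a in blobs(s,(335,195,362,275)): print("pen",cv2.minAreaRect(c),[np.round(unproj(s,*p,.01),3) for p in cv2.boxPoints(cv2.minAreaRect(c))])
print(np.round(unproj(s,168,230,.085),3),np.round(unproj(s,154,262,.085),3), "easel bits",np.round(unproj(s,376,183,.05),3))
w=r.snapshot("wrist"); q=r.sense()
from scipy.spatial.transform import Rotation as Ro
T=Ro.from_euler("xyz",q["orientation"],degrees=True).as_matrix()
c=-w["R"].T@w["t"]; print("cam in tool",T.T@(c-q["tcp_pos"]),np.round(w["R"]@T,3),w["fx"],w["cx"],w["cy"])
E
```

```text
rpost [ 0.5388 -0.0698]
xpost [ 0.5265 -0.3043]
spost [ 0.4161 -0.1815]
rib [ 0.644 -0.193]
barA [ 0.5105 -0.1686]
barB [ 0.5526 -0.2048]
cap l [ 0.535  -0.0838]
cap r [ 0.5284 -0.2917]
cap t [ 0.6372 -0.1957]
cap b [ 0.4293 -0.1793]
tray BL [0.4077 0.3667]
tray BR [0.3873 0.1025]
tray TR [0.5734 0.0887]
houseTL [0.6472 0.3154]
houseTR [0.6352 0.1135]
foot [283.2 307.3] 133.5 [12.8 12.2] 82.87498474121094 [0.4222 0.1623]
foot [221. 306.] 155.5 [14. 14.] 90.0 [0.4298 0.3072]
foot [251.7 304.1] 137.5 [13.  12.1] 26.56505012512207 [0.432  0.2356]
foot [290. 281.] 151.0 [14. 14.] 90.0 [0.4838 0.145 ]
pen ((349.436279296875, 233.50274658203125), (53.16464614868164, 5.037993431091309), 87.56334686279297) [array([0.664, 0.005]), array([ 0.664, -0.007]), array([ 0.532, -0.007]), array([0.532, 0.005])]
[0.6   0.419] [0.526 0.448] easel bits [ 0.71  -0.067]
cam in tool [0.07870612 0.0004915  0.01961167] [[-0.001  1.     0.   ]
 [-0.959 -0.001 -0.283]
 [-0.283 -0.001  0.959]] 392.95288224033084 323.6325851612754 240.00305874124373
```

Checks:
- The organiser centre comes out at (0.532,-0.187) from three independent estimates.
- The post radius reads 117 mm and the cap 208 mm across, both as given.
- The closed quarter is at bearing -3°, round at 87°, square at 177°, and the opening is now at about 139°.

I'll turn the cap to the square compartment first, then look at the feet from close by.

```bash
cat >> h.py <<'E'
C=np.array([.5322,-.1873]); YAW0=-3.0; G=.163
def go(xy,z,yaw,line=False,speed=.15):
    p=[xy[0],xy[1],z+G]
    r.servo_line(p,[180,0,yaw],speed) if line else r.reach(p,[180,0,yaw])
def wr(a): return (a+180)%360-180
def turn(frm,to):
    "turn opening from bearing frm to bearing to (tool yaw = bar bearing)"
    go(C,.20,frm); go(C,.101,frm,True,.12); r.grab(25); o=r.sense()["opening"]
    go(C,.101,(frm+to)/2); go(C,.101,to); r.wait(.2)
    q=r.sense(); print("turn: open",round(o,4),"yaw",q["orientation"][2].round(1),"F",q["contact_force"].round(1),"t",q["clock"])
    r.let_go(); go(C,.20,to,True,.2)
def hull(s,kind,xy,yaw):
    a=np.linspace(0,2*np.pi,40)[:-1]; P=[]
    if kind=="round":
        for R,z in((.019,.004),(.019,.012),(.015,.03)): P+=[(xy[0]+R*np.cos(t),xy[1]+R*np.sin(t),z) for t in a]
    else:
        for z in(.004,.03):
            for k in range(4):
                t=np.radians(yaw+45+90*k); P.append((xy[0]+.0212*np.cos(t),xy[1]+.0212*np.sin(t),z))
    return cv2.convexHull(np.array([proj(s,p) for p in P],np.float32))
def cen(c): m=cv2.moments(c); return np.array([m["m10"]/m["m00"],m["m01"]/m["m00"]])
def locate(kind,xy,name=None,thr=60):
    "hover picture -> refined xy, yaw(mod 90)"
    s=r.snapshot("wrist"); xy=np.array(xy,float)
    if name: cv2.imwrite(f"pics/{name}.png",s["frame"][:,:,::-1]); np.savez(f"pics/{name}.npz",**s)
    u=proj(s,(*xy,.017)); exp=cv2.contourArea(hull(s,kind,xy,0))
    b=[(cv2.convexHull(c),a) for c,a in blobs(s,None,thr,200)]
    b=[(np.linalg.norm(cen(c)-u),c) for c,a in b if .6<cv2.contourArea(c)/exp<1.6]
    if not b: print("no blob",u,exp); return None
    d,c=min(b,key=lambda t:t[0]); yaw=0
    if kind=="square":
        from scipy.optimize import minimize_scalar
    best=None
    for y in (range(0,90,3) if kind=="square" else [0]):
        p=xy.copy()
        for _ in range(4):
            e=cen(c)-cen(hull(s,kind,p,y)); q=proj(s,(*p,.017))+e; p=unproj(s,*q,.017)
        h=hull(s,kind,p,y); ms=np.zeros((2,480,640),np.uint8)
        cv2.fillPoly(ms[0],[c.astype(np.int32)],1); cv2.fillPoly(ms[1],[h.astype(np.int32)],1)
        iou=(ms[0]&ms[1]).sum()/(ms[0]|ms[1]).sum()
        if best is None or iou>best[0]: best=(iou,p,y)
    print(kind,"xy",best[1].round(4),"yaw",best[2],"iou",round(float(best[0]),3),"px off",round(float(d),1)); return best
E
sed -i '/if kind=="square":$/,+1d' h.py; python3 - <<'E'
from h import *
turn(139,177)
go((.4222,.1623),.19,180)
locate("square",(.4222,.1623),"w1")
E
```

```text
turn: open 0.0136 yaw 176.7 F [-1.3 -8.8 -0.6] t 6.0583
square xy [0.4225 0.1615] yaw 6 iou 0.939 px off 1.5
```

View pics/w1.png

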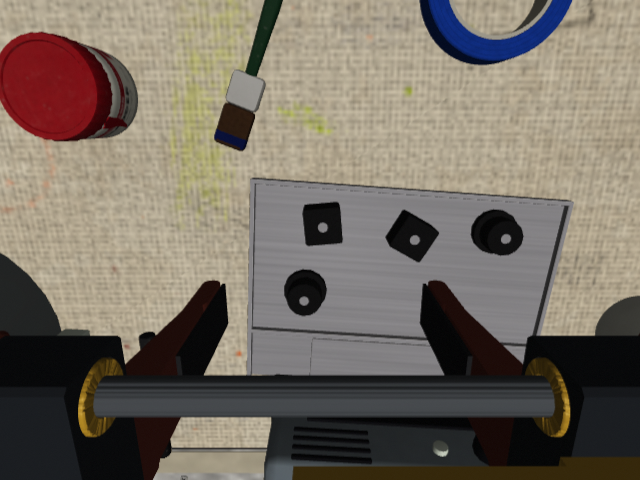

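The picture shows all four feet: squares at (322,224) and (412,236), rounds at (497,232) and (305,292). The cap gripped at 13.6 mm, which fits the 14 mm bar. I'll place the two squares now.

```bash
cat >> h.py <<'E'
def fetch(kind,xy,hint=180,look=True):
    go(xy,.19,180); b=locate(kind,xy)
    if b is None or b[0]<.85: return False
    _,p,y=b
    if kind=="round": yaw=hint
    else: yaw=min((y+90*k for k in range(5)),key=lambda a:abs(a-hint))
    go(p,.12,yaw); go(p,.032,yaw,True,.12); r.grab(30); r.wait(.1)
    go(p,.17,yaw,True,.2); o=r.sense()["opening"]; print("held",round(o,4)); return .026<o<.04
def drop(bearing,off=0,name=None):
    a=np.radians(bearing); t=C+.064*np.array([np.cos(a),np.sin(a)])+off*np.array([-np.sin(a),np.cos(a)])
    yaw=bearing if bearing>100 else bearing  # jaws tangential
    go(t,.19,yaw); o1=r.sense()["opening"]
    go(t,.104,yaw,True,.12); q=r.sense(); print("at drop, open",round(o1,4),round(q["opening"],4),"F",q["contact_force"].round(1))
    r.let_go(); r.wait(.2); go(t,.2,yaw,True,.25)
    if name: r.wait(.2); s=r.snapshot("wrist"); cv2.imwrite(f"pics/{name}.png",s["frame"][:,:,::-1])
    print("t",r.sense()["clock"])
E
python3 - <<'E'
from h import *
if fetch("square",(.4225,.1615)):
    drop(177,-6,"d1")
    if fetch("square",(.432,.2356)): drop(177,6,"d2")
s=r.snapshot("top"); cv2.imwrite("pics/top1.png",s["frame"][:,:,::-1])
for c,a in blobs(s,(195,255,315,325)): print(cv2.minAreaRect(c)[0],a,unproj(s,*cv2.minAreaRect(c)[0],.02))
import numpy as n
x=cv2.imread("pics/d1.png");y=cv2.imread("pics/d2.png")
cv2.imwrite("pics/d12.png",cv2.resize(n.hstack([x,y]),(800,300)))
E
```

```text
square xy [0.4225 0.1613] yaw 3 iou 0.915 px off 0.6
held 0.0296Traceback (most recent call last):
  File "<stdin>", line 3, in <module>
  File "h.py", line 65, in drop
    go(t,.19,yaw); o1=r.sense()["opening"]
    ~~^^^^^^^^^^^
  File "h.py", line 17, in go
    r.servo_line(p,[180,0,yaw],speed) if line else r.reach(p,[180,0,yaw])
                                                   ~~~~~~~^^^^^^^^^^^^^^^
station.IKError: the arm cannot take that pose within its joint ranges
```

```bash
python3 - <<'E'
from h import *
a=np.radians(177); t=C+.064*np.array([np.cos(a),np.sin(a)])-(-6)*0
print(t, r.sense()["joints"].round(1))
for z in(.19,.17,.15,.104):
  for y in(177,-3): 
    q=r.inverse_kinematics([*t,z+G],[180,0,y]); print(z,y,None if q is None else np.round(q,1))
E
```

```text
[ 0.46828771 -0.1839505 ] [ 16.6 -18.1  99.5   0.   98.7 -76.4]
0.19 177 [ -25.3  -10.    90.6    0.    99.5 -112.3]
0.19 -3 [-25.3 -10.   90.6  -0.   99.5  67.7]
0.17 177 [ -25.3   -9.9   92.5    0.    97.4 -112.3]
0.17 -3 [-25.3  -9.9  92.5  -0.   97.4  67.7]
0.15 177 [ -25.3   -9.8   94.4    0.    95.4 -112.3]
0.15 -3 [-25.3  -9.8  94.4  -0.   95.4  67.7]
0.104 177 [ -25.3   -8.9   98.3    0.    90.6 -112.3]
0.104 -3 [-25.3  -8.9  98.3  -0.   90.6  67.7]
```

The cause was mine: I passed the offset in mm where the helper expects metres. The foot is still held, so I'll carry on.

```bash
python3 - <<'E'
from h import *
drop(177,-.006,"d1")
if fetch("square",(.432,.2356)): drop(177,.006,"d2")
s=r.snapshot("top"); cv2.imwrite("pics/top1.png",s["frame"][:,:,::-1])
for c,a in blobs(s,(195,255,315,325)): print(cv2.minAreaRect(c)[0],a,unproj(s,*cv2.minAreaRect(c)[0],.02))
import numpy as n
x=cv2.imread("pics/d1.png");y=cv2.imread("pics/d2.png")
if y is None: y=s["frame"][:,:,::-1]
cv2.imwrite("pics/d12.png",cv2.resize(n.hstack([x,y]),(800,300)))
E
```

```text
at drop, open 0.0299 0.0298 F [ 0.3  0.2 -0.1]
t 16.9083
square xy [0.4328 0.235 ] yaw 60 iou 0.932 px off 1.7
held 0.0299
at drop, open 0.0298 0.0298 F [0.2 0.2 0.1]
t 26.2417
(221.0, 306.0) 156.5 [0.42978697 0.30719064]
(290.0, 281.0) 151.0 [0.4837736  0.14502857]
```

View pics/d12.png

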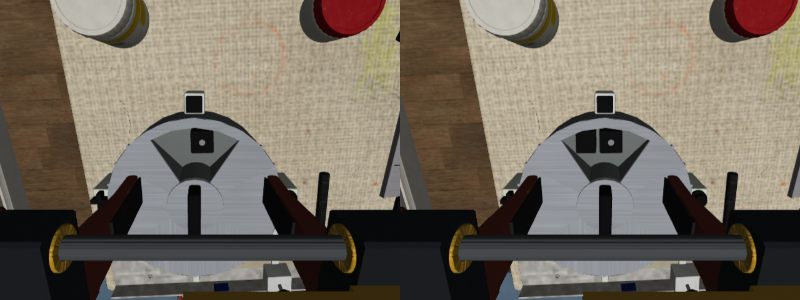

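Both squares lie in the square compartment, seen through the opening at (202,141) in the left half and (586,141)/(611,142) in the right. Next I'll turn to the round compartment and move the round feet.

```bash
python3 - <<'E'
from h import *
turn(177,87)
if fetch("round",(.4838,.145)):
    drop(87,-.005,"d3")
    if fetch("round",(.4298,.3072)): drop(87,.005,"d4")
s=r.snapshot("top"); cv2.imwrite("pics/top2.png",s["frame"][:,:,::-1])
for c,a in blobs(s,(195,255,315,325)): print(cv2.minAreaRect(c)[0],a,unproj(s,*cv2.minAreaRect(c)[0],.02))
import numpy as n
x=cv2.imread("pics/d3.png");y=cv2.imread("pics/d4.png")
x=s["frame"][:,:,::-1] if x is None else x
if y is None: y=s["frame"][:,:,::-1]
cv2.imwrite("pics/d34.png",cv2.resize(n.hstack([x,y]),(800,300)))
E
```

```text
turn: open 0.0137 yaw 87.1 F [16.9  0.4 -7.1] t 30.5083
round xy [0.4861 0.1456] yaw 0 iou 0.919 px off 0.9
held 0.0293
at drop, open 0.0294 0.0295 F [ 0.6 -0.5 -0.5]
t 40.7333
round xy [0.4319 0.308 ] yaw 0 iou 0.92 px off 1.0
held 0.029
at drop, open 0.0292 0.0293 F [ 0.1  0.4 -0.6]
t 50.0417
```

View pics/d34.png

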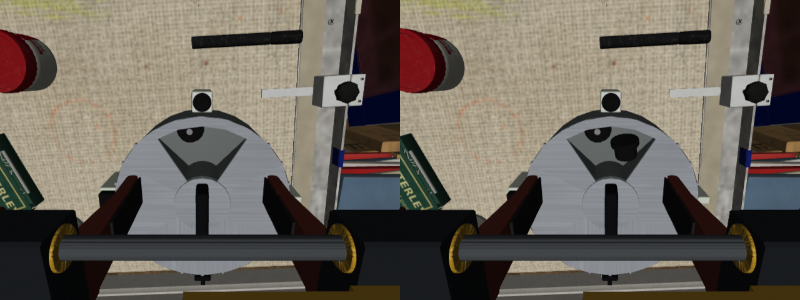

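Both rounds are in the round compartment, at (190,133) in the left half and (597,133)/(625,147) in the right. The second one looks tilted, which is allowed, and the tray is empty. Now I'll park the opening over the closed quarter and check.

```bash
python3 - <<'E'
from h import *
turn(87,-3)
C2=C; go(C,.24,-3); s=r.snapshot("wrist"); cv2.imwrite("pics/e1.png",s["frame"][:,:,::-1])
go((.42,.15),.25,180); t=r.snapshot("top"); f=t["frame"][:,:,::-1]
a=np.radians(-3); park=[*(C+.064*np.array([np.cos(a),np.sin(a)])),.0775]
b=[(c,A) for c,A in blobs(t,(415,230,455,268),60,30)]
for c,A in b:
    (u,v),wh,an=cv2.minAreaRect(c); bp=cv2.boxPoints(((u,v),wh,an)); print("bar",(u,v),wh,[unproj(t,*p,.108).round(4) for p in bp])
print("park px top",proj(t,park),"wrist",proj(s,park))
cv2.imwrite("pics/e2.png",np.hstack([cv2.resize(s["frame"][:,:,::-1],(400,300)),cv2.resize(f[170:320,350:550],(400,300),interpolation=cv2.INTER_CUBIC)]))
cv2.imwrite("pics/top3.png",f)
E
```

```text
turn: open 0.014 yaw -3.1 F [ 23.6 -12.8 -12.8] t 54.3083
bar (436.5, 249.0) (24.0, 7.0) [array([ 0.5585, -0.1804]), array([ 0.558, -0.196]), array([ 0.5034, -0.1916]), array([ 0.5039, -0.1761])]
park px top [433.47183466 224.24130177] wrist [324.53809261 142.30661744]
```

View pics/e2.png

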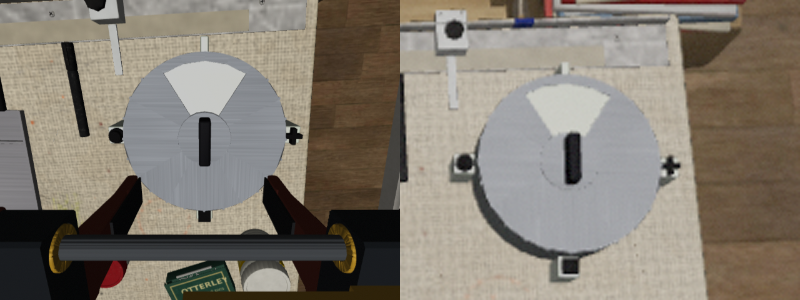

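View pics/top3.png

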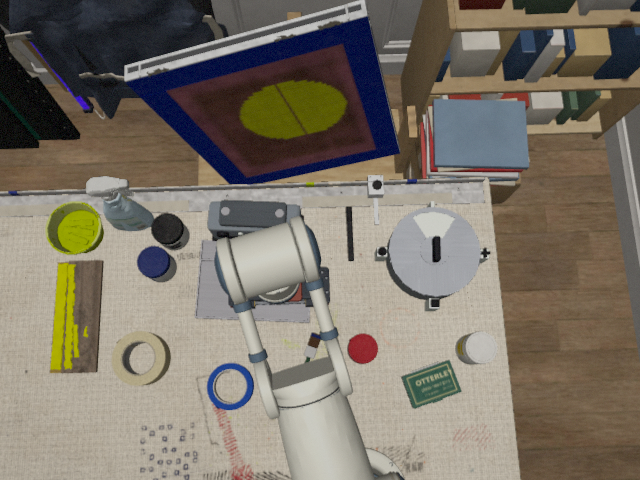

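The opening shows only white and lines up with the rib: wrist view sector at (204,85), rib at (204,44). The pen and jars haven't moved, and the arm is clear of everything. Handing in.

```bash
python3 - <<'E'
from station import r
q=r.sense(); print(q["clock"],q["contact_force"].round(1),q["opening"]); print(r.hand_in())
E
```

```text
58.6917 [ 0.1 -0.4  0.4] 0.08786233358326767
the job is handed in; nothing more can be done
None
```

All four feet present (two square, two round) are in the compartments behind their matching posts. The cap's opening is parked over the closed white quarter. I handed the job in at about 59 s; it gives no verdict.

**Last checks:**
- **Tray:** no feet were left in it.
- **Cap opening:** only white shows through it, lined up with the rib. The gripper's final turn angle was -3.1° against a target of -3°.
- **Pen and jars:** they look unmoved in the top view.
- **Robot:** the gripper was open and clear, with contact force near zero.

**Things that went wrong or stayed uncertain:**
- **Coding slip:** I gave one drop offset in mm instead of m. The robot refused the pose and nothing moved, so I repeated the step correctly.
- **Tilted foot:** the second round foot looked tilted in its compartment. That is allowed, and the cap turned over it with a wrist force of about 30 N while gripping, well under the 120 N limit. I did not see the feet again after the cap closed over them.

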